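# Level the imaging stage with the comb wedge

### The job

The hinged plate of the imaging stage sags at its front edge. Take the comb wedge (the one with three separate tapered tines, not the solid one), slide its tines along the bench between the fins under that edge, and push it in just until the plate is level; then let go and leave the wedge there. Leave the solid wedge, the mouse and the bottle where they are.

Things in the scene. Friction and masses are not known exactly. Their poses are not given: they have to be found in the camera images.
- stand: Imaging stage, fixed, open front edge turned away from the robot; place, yaw and height above the bench (0 to 4 mm, the z of the origin) differ each time. Origin: below the middle of the front edge of its hinged plate, nominal bench level; +x points from that edge into the stand, y along the edge, z up. Plate: dark steel, x 0 to 165 mm, 200 mm wide, 6 mm thick; when level its underside is 17 mm above the origin.
- fin_front (a point): Middle of the front of the fin row, 20 mm before the plate's edge (stand x -20 mm), same axes and z as the stand. Four fixed dark fins run along x, 8 mm thick, at y -42, -14, 14, 42 mm, with round noses; the 3 gaps are 20 mm wide, open down to the bench. Fin tops 14 mm above the origin as far as 4 mm before the edge, then 7 mm under the plate; gaps end 99 mm past the edge.
- lamp_bar (a point): Middle of the underside of the white lamp bar over the front: 28 mm deep (stand x -92 to -64 mm), 296 mm wide, underside 146, top 167 mm up. A gripper upright on the wedge's handle would strike it as the wedge goes in; one leaning back 30 to 45 degrees (fingers pointing down and into the stand) passes. Posts at stand x 50 mm, y +-140 mm carry it.
- platform: The hinged plate. Origin: middle of its lower front edge, moves with it; x along the plate to its hinge, z normal to the plate, so its z is vertical when level. Its origin is 17 mm above the stand's origin when level and about 10 mm lower when sagging (tilt 0.06 rad). The hinge is 170 mm behind the front edge; the plate (about 0.6 kg) falls back if not held up.
- comb_grip (a point): Centre of the comb wedge's handle, 24 mm above its flat underside. Grey plastic, about 0.17 kg, loose, flat on the bench; x along the wedge to its thin end, z up. Handle: upright block 28 mm wide (y), 48 mm high, x -25 to 31 mm. Before it a cross bar 68 mm wide, 28 mm high, x 31 to 43 mm, which carries the tines. Friction holds it in place under the plate.
- comb_tip (a point): Tip of the comb wedge's middle tine, on its underside, 163 mm ahead of the handle centre; axes as comb_grip. Three tines 120 mm long, 12 mm wide, at y -28, 0, 28 mm, flat below, top falling evenly from 28 mm at the cross bar to 4 mm at the tips (1 mm per 5 mm).
- solid_grip (a point): Handle centre of the solid wedge, the same size and grey plastic and with the same handle, but one solid taper 68 mm wide instead of tines: it does not pass the fins. Not to be used or moved.
- mouse: Black computer mouse, loose, 100 x 56 x 31 mm, origin under its centre. Leave alone.
- oil_bottle: Small amber jar with black cap, loose, 48 mm across, 80 mm high, origin under its centre. Leave alone.
There are look-alikes about, which are no part of the job. What is shaped like the part that bears comb_grip but green is not meant.

How it is judged:
On the way, in this order (a step that is already met when the one before it is completed fails the run):
1. the three tines lie between the fins, tips just under the plate's edge (x of comb_tip in the frame of stand above 0 m and y of comb_tip in the frame of stand between -0.009 and 0.009 m and angle between the x axis of comb_grip and the x axis of stand, either way round below 0.12 rad and angle between comb_grip's own z axis and vertical below 0.06 rad and height (world z) of comb_tip below 0.008 m), for 0.1 s.
2. the plate is level on the wedge (angle between platform's own z axis and vertical below 0.012 rad and x of comb_tip in the frame of stand between 0.04 and 0.1 m and y of comb_tip in the frame of stand between -0.009 and 0.009 m and angle between the x axis of comb_grip and the x axis of stand, either way round below 0.12 rad and angle between comb_grip's own z axis and vertical below 0.06 rad), for 0.2 s.
At the end, for the whole second after the job is handed in: Plate level within 0.012 rad on the comb wedge, which is at rest, flat (tilt under 0.06 rad), tips 40 to 100 mm in from the plate's edge, centred on the stand within 9 mm, in line within 0.12 rad; solid wedge, mouse and bottle within 30 mm of their starts (all of step 2 and angular speed of platform below 0.02 rad/s and linear speed of comb_wedge below 0.01 m/s); the robot touches nothing.
It fails at once if the solid wedge moved by more than 30 mm (distance of solid_grip from where it was at the start of the episode above 0.03 m).
It fails at once if the mouse moved by more than 30 mm (distance of mouse from where it was at the start of the episode above 0.03 m).
It fails at once if the bottle moved by more than 30 mm (distance of oil_bottle from where it was at the start of the episode above 0.03 m).
It also fails if it takes over 61 s, if anything falls off the work surface, if the arm or the gripper's body presses on something with over 40 N, if the wrist force passes 120 N, or if a joint passes its speed limit or range.

### The arm

A 6-joint arm with a two-finger parallel gripper is mounted at the origin on the work surface. World frame = base frame: x ahead of the robot, y to its left, z up, the work surface at z = 0. Lengths are in m, angles in rad, forces in N, time in s.
With the tool pointing down it reaches from about 0.275 to 0.825 m from the base axis. Payload 5.2 kg.
Tool frame: the origin (TCP) lies at the very end of the fingers, on their centre line; the grasp point (between the pads) lies 19 mm behind it; z points along the fingers, y is the line along which they close (so a half turn about z gives the same grasp; the last joint's range is limited). The gripper opens to 93 mm and grips with 3 to 60 N. Pads are 15 mm wide; open, the fingers measure 128 mm over their backs; the gripper's body (75 mm by 188 mm) begins 65 mm behind the grasp point.
Start: joints at [-0.203, 0.259, 1.535, -0, 1.348, -0.203], TCP at [0.55, 0, 0.219] pointing down, gripper open.
Joint ranges: [-3.14, 3.14], [-0.91, 2.08], [0.19, 2.58], [-1.22, 4.36], [0.22, 2.71], [-3.12, 3.12]. Speed limits (rad/s): [2.57, 2.57, 3.14, 3.14, 3.14, 3.14].

### API

Orientations are given as a unit quaternion [w, x, y, z].
In Python, from bench import sensors, cams, order gives the robot as it stands. The module is installed in compiled form; this text tells all that it offers.
- The arm moves only by the tool step_arm, never from a script. Its argument "moves" is a list of rows, each an object of numbers: "dx", "dy", "dz": the shift along the tool's x, y, z in units of 25 cm (1.0 is 25 cm); "ax", "ay", "az": the turn, a rotation vector about the tool's x, y, z in units of pi/2 rad (1.0 is pi/2 rad). In form: [{"dx": .., "dy": .., "dz": .., "ax": .., "ay": .., "az": ..}, ...]. A call has 1 to 12 rows; each row is the pose to reach, as a shift and turn from the pose commanded when the call began, along the tool's axes at that moment; what a row does not reach only later rows make up. A row lasts 1/12 s, in which the tool goes at most 41.7 mm and 7.16 degrees, less where a joint would pass 70% of its speed; a pose out of reach is approached as far as the arm can. A call with a number of a shift or a turn outside -1 to 1 is refused whole. A call with a gripper value outside its range is refused whole. "gripper" is the opening, from 0 (shut) to 1 (fully open), set as the call begins (left out, the last holds). The fingers move at their own pace and stop on an object; the grip force is fixed at half the most. Time passes only in rows, so rows that repeat a pose let the fingers close. It gives the time, the measured TCP pose, the force, the opening and the grip force at its end, in the units of the state.
- sensors.observe(): the state, without advancing time (a new reading comes with each control period).
- cams.get_image(name): name is "scene" or "side" or "wrist"; returns a dict with "pixels" (384x512x3 uint8, red, green, blue), "fovy" (degrees; the focal length in pixels is half the picture's height over the tangent of half this angle, whatever the lens; pixels are square), "cx", "cy" (the principal point, pixels), "k1" (the pictures are not rectified: a ray, as slopes to the right and down, at radius r is drawn at 1 + k1 r^2 times it, then the intrinsics apply), "eye" and "attitude" of the camera in the world; the wrist camera has in their place "tool_from_camera" (4x4, takes a point from camera to tool coordinates, whose origin is the TCP and whose axes are the flange's). Camera axes: x right, y up, looking along -z (the intrinsics and any distortion apply to the point x, -y, -z); pixel columns grow to the right and rows downward; lengths in m; the calibration is good to about 2 mm. A picture is of the moment at which its call begins: read the wrist's pose just before it. There is no depth.
- order.finish_job(): hands the job in; it is judged then, once.
The state is a dict: "clock": time; "joint_pos": joint angles; "qvel": joint speeds; "joint_torque": joint torques, N m; "tool_pos": TCP position; "eef_rot": TCP orientation; "wrist_force": force on the tool from outside, world axes, zero at the start; "torque": the same for the moment, N m; "finger_gap": finger opening in m; "finger_force": force on a finger pad.
Only numpy, scipy, OpenCV 4.12 (cv2) and the standard library are available. Lean on these libraries where they do the work, as an engineer would, in place of code of your own. Each camera call takes 0.05 s, during which the arm holds its last target. There are 200 camera calls.

## Working session

There is one attempt and no reset: what is moved stays moved. The work goes in short steps, Python scripts to look and compute and a tool call to move; the robot and the scene stay as the last step left them, time stands still between calls to the robot, and variables do not carry over. Pictures are saved under pics/ and viewed, at most 10 in all, crops included, and the job is handed in when it is done.

Besides the shell and the picture viewer there is one more tool, called as a command line: name --argument value ..., lists and objects as JSON in quotes. step_arm: Moves the arm, as the interface text tells. Shifts and turns lie within -1 to 1; 1 stands for 25 cm of shift or pi/2 rad of turn. Its arguments: {"type":"object","properties":{"moves":{"type":"array"},"gripper":{"type":"number"}},"required":["moves"]}

```bash
mkdir -p pics
cat > h.py <<'E'
import numpy as np, cv2, pickle
from scipy.spatial.transform import Rotation as R
from bench import sensors, cams, order
def q2R(q): return R.from_quat([q[1],q[2],q[3],q[0]])
def shot(name,fn):
    s=sensors.observe(); im=cams.get_image(name); im=dict(im)
    cv2.imwrite('pics/%s.png'%fn, im['pixels'][:,:,::-1])
    if 'eye' in im:
        a=np.array(im['attitude'],float); Rc=a.reshape(3,3) if a.size==9 else q2R(a).as_matrix(); t=np.array(im['eye'])
    else:
        T=np.array(im['tool_from_camera']); Rt=q2R(s['eef_rot']).as_matrix()
        Rc=Rt@T[:3,:3]; t=Rt@T[:3,3]+np.array(s['tool_pos'])
    c=dict(f=192/np.tan(np.radians(im['fovy'])/2),cx=im['cx'],cy=im['cy'],k=im['k1'],R=Rc,t=t)
    pickle.dump(c,open('pics/%s.pkl'%fn,'wb')); return c
def load(fn): return pickle.load(open('pics/%s.pkl'%fn,'rb'))
def K(c): return np.array([[c['f'],0,c['cx']],[0,c['f'],c['cy']],[0,0,1.]]),np.array([c['k'],0,0,0,0.])
def proj(c,P):
    p=(np.atleast_2d(P)-c['t'])@c['R']; p=p*[1,-1,-1]
    return cv2.projectPoints(p.reshape(-1,1,3),np.zeros(3),np.zeros(3),*K(c))[0].reshape(-1,2)
def ray(c,uv):
    n=cv2.undistortPointsIter(np.array(uv,float).reshape(-1,1,2),*K(c),None,None,(3,100,1e-10)).reshape(-1,2)
    d=np.c_[n[:,0],-n[:,1],-np.ones(len(n))]; return d@c['R'].T
def onz(c,uv,z):
    d=ray(c,uv); return c['t']+d*((z-c['t'][2])/d[:,2])[:,None]
E
python3 - <<'E'
from h import *
for n in ['scene','side','wrist']:
    c=shot(n,n+'0'); print(n,c)
print(sensors.observe())
a,b=[cv2.imread('pics/%s0.png'%n) for n in('scene','side')]
E
```

```text
scene {'f': np.float64(428.4609823481724), 'cx': 246.30099316078773, 'cy': 191.64594278895774, 'k': -0.16206043209673615, 'R': array([[ 0.24649297, -0.77116277,  0.58698313],
       [ 0.96902779,  0.20551708, -0.13692288],
       [-0.01504523,  0.60255349,  0.79793667]]), 't': array([ 1.28869915, -0.20761373,  1.20630727])}
side {'f': np.float64(435.41212907357374), 'cx': 259.9090516148255, 'cy': 201.1192256136572, 'k': -0.1055254227529667, 'R': array([[ 0.85572688,  0.28429853, -0.43232609],
       [-0.51741166,  0.47675473, -0.71062655],
       [ 0.00408342,  0.8317928 ,  0.55507122]]), 't': array([-0.16733005, -1.0122192 ,  0.89519264])}
wrist {'f': np.float64(336.6915650458915), 'cx': 253.88933922601882, 'cy': 192.1297666976032, 'k': -0.016595788473639947, 'R': array([[ 9.99998732e-01,  9.01209836e-05,  1.59004935e-03],
       [-5.58693234e-04,  9.54798946e-01,  2.97251847e-01],
       [-1.49138881e-03, -2.97252359e-01,  9.54797785e-01]]), 't': array([0.54958879, 0.082047  , 0.38311902])}
{'clock': 0.15, 'joint_pos': array([-2.02787431e-01,  2.59184943e-01,  1.53577813e+00, -2.62746823e-05,
        1.34798083e+00, -2.02791784e-01]), 'qvel': array([-0.00077513, -0.00259092, -0.00369752,  0.00192159,  0.00115935,
       -0.00062579]), 'joint_torque': array([ 1.84710952e-03, -4.37643743e+01, -2.84233278e+01,  7.19930883e-02,
        3.80130450e-02, -3.72983607e-06]), 'tool_pos': array([5.49611274e-01, 1.00719867e-04, 2.18025138e-01]), 'eef_rot': array([-5.57118913e-04,  7.07103022e-01,  7.07110218e-01, -3.82428876e-04]), 'wrist_force': array([0.60116503, 0.58495918, 0.14401685]), 'torque': array([-0.00489106, -0.03844851,  0.02283813]), 'finger_force': 0.0, 'finger_gap': 0.09290741683806807}
```

View pics/scene0.png

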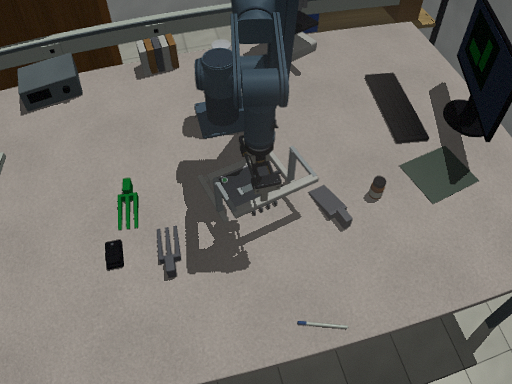

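View pics/side0.png

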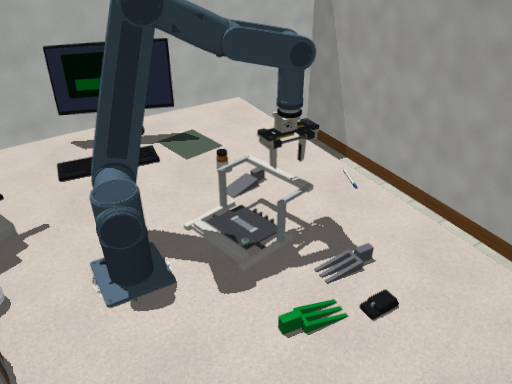

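The scene view shows the grey comb at about (170,250), handle at (171,267); the stand front is near (265,205), facing away from the robot. The solid wedge is at (332,205), the mouse at (114,254) and the bottle at (377,187). The side view agrees, with the comb at (345,262). Next I'll zoom in.

Run:
```python
from h import *
a=cv2.imread('pics/scene0.png'); b=cv2.imread('pics/side0.png')
A=cv2.resize(a[140:290,145:325],None,fx=4,fy=4,interpolation=cv2.INTER_CUBIC)
B=cv2.resize(b[145:285,180:380],None,fx=4,fy=4,interpolation=cv2.INTER_CUBIC)
cv2.imwrite('pics/A.png',A);cv2.imwrite('pics/B.png',B)
```

```text
(no output)
```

View pics/A.png

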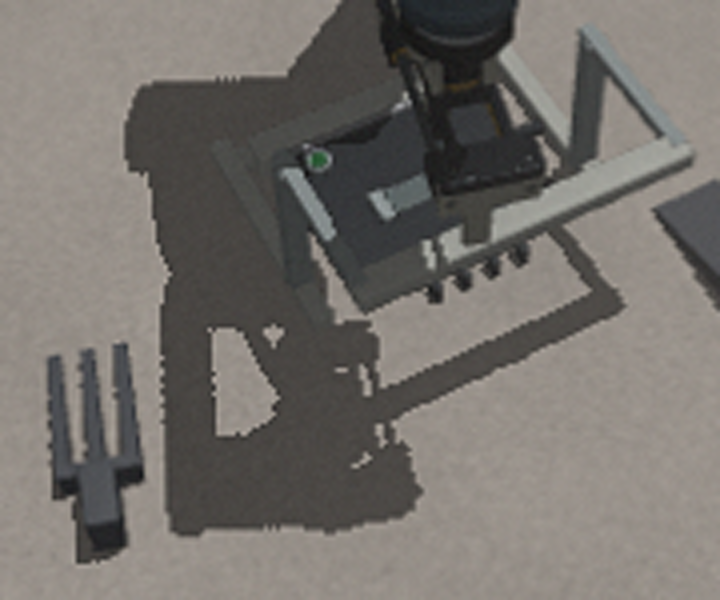

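View pics/B.png

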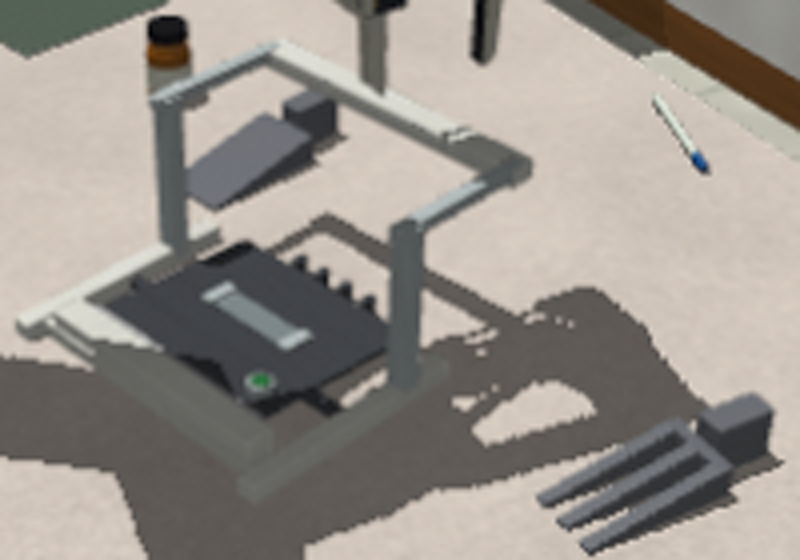

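The crops show the comb tips at A (55,357), (88,350), (121,345) and its handle top near A (100,490). The fin noses are at A (435,300) to (520,260), and the bar's lower front corners at A (367,312) and (692,163). Side view B has the matching points, so I can fit the poses.

```bash
cat > fit.py <<'E'
from h import *
from scipy.optimize import least_squares
def fit(obs,x0,freez=True,prior=None):
    # obs: (cam, model pt, pixel)
    cs={o[0]:load(o[0]) for o in obs}
    def res(p):
        M=R.from_euler('z',p[2]).as_matrix(); r=[]
        for n,m,uv in obs:
            r+=list(proj(cs[n],M@np.array(m)+[p[0],p[1],p[3] if freez else 0])[0]-uv)
        return np.array(r+[((p[3]-.002)/.002)])
    s=least_squares(res,x0,loss='soft_l1'); return s.x,res(s.x)
A=lambda u,v:(145+(u+.5)/4-.5,140+(v+.5)/4-.5)
B=lambda u,v:(180+(u+.5)/4-.5,145+(v+.5)/4-.5)
E
python3 - <<'E'
from fit import *
S,D='scene0','side0'
st=[(S,(-.092,.148,.146),A(367,312)),(S,(-.092,-.148,.146),A(692,163)),
(D,(-.092,.148,.167),B(530,160)),(D,(-.064,-.148,.167),B(275,42))]
for y,a,b in zip((.042,.014,-.014,-.042),[(435,297),(463,285),(492,271),(520,258)],[(372,300),(350,285),(328,270),(303,257)]):
    st+=[(S,(-.020,y,.007),A(*a)),(D,(-.019,y,.014),B(*b))]
p,r=fit(st,[.6,-.05,3.1,.002]);print('stand',p.round(4));print(r.round(1))
cb=[]
for y,a,b in zip((.028,0,-.028),[(55,357),(88,350),(121,345)],[(587,551),(563,525),(542,500)]):
    cb+=[(S,(.163,y,.003),A(*a)),(D,(.163,y,.002),B(*b))]
cb+=[(S,(-.025,.014,.048),A(87,524)),(S,(-.025,-.014,.048),A(123,515)),(D,(-.025,-.014,.048),B(740,392)),(D,(-.025,.014,.048),B(772,400))]
q,r=fit(cb,[.8,-.3,3.1,0],False);print('comb',q.round(4));print(r.round(1))
E
```

```text
stand [4.7240e-01 3.5500e-02 3.3729e+00 6.0000e-04]
[-3.   0.9 -0.4  1.1  1.4  0.  -4.   1.1  0.1 -0.7  0.3 -0.9  0.4 -0.9
 -0.  -0.6  0.4 -0.6 -0.2 -0.1  0.5 -0.5  0.6 -0.2 -0.7]
comb [ 6.3980e-01 -2.9990e-01  3.1306e+00  2.0000e-03]
[-0.9 -0.4 -0.5 -1.4 -0.9 -0.4 -0.3 -0.6 -0.9 -0.8 -0.6  0.1  0.4  0.2
  0.5  0.6  2.2 -2.4  0.4  0.6  0. ]
```

```bash
cat > go.py <<'E'
from h import *
def goal(xy,zg,yaw,tilt,back=0.0):
    """tool pose whose grasp point is at (xy,zg); approach leaning back 'tilt' behind heading yaw; back off along tool z"""
    h=np.array([np.cos(yaw),np.sin(yaw),0]); d=np.array([0,0,-1.])
    t=np.radians(tilt); z=np.cos(t)*d+np.sin(t)*h; x=-np.cos(t)*h+np.sin(t)*d; y=np.cross(z,x)
    G=np.array([*xy,zg]); return G+z*(.019-back), np.c_[x,y,z]
def delta(P,M,s=None):
    s=s or sensors.observe(); R0=q2R(s['eef_rot']).as_matrix()
    d=R0.T@(P-s['tool_pos'])/.25; a=R.from_matrix(R0.T@M).as_rotvec()/(np.pi/2)
    print('d',d.round(3),'a',a.round(3),'rows>=',max(np.linalg.norm(d)*.25/.0417,np.linalg.norm(a)*90/7.16).round(1))
E
python3 - <<'E'
from go import *
c=load('scene0')
print('solid handle',onz(c,[(345,216),(315,193)],.04)[:,:2].round(3),'bottle',onz(c,[(377,196)],0).round(3),'mouse',onz(c,[(114,256)],.015).round(3))
delta(*goal((.64,-.30),.028,3.131,35,.13))
delta(*goal((.64,-.30),.2,3.131,0))
E
```

```text
solid handle [[0.611 0.281]
 [0.497 0.217]] bottle [[0.539 0.441 0.   ]] mouse [[ 0.554 -0.476  0.015]]
d [-1.203  0.617  0.395] a [ 0.306 -0.303  0.973] rows>= 13.4
d [-1.2    0.362  0.147] a [-1.000e-03  1.000e-03  1.007e+00] rows>= 12.7
```

step_arm --moves '[{"dx":-0.15,"dy":0.07,"dz":-0.1,"ax":0,"ay":0,"az":0.07},{"dx":-0.3,"dy":0.14,"dz":-0.1,"ax":0,"ay":0,"az":0.15},{"dx":-0.45,"dy":0.2,"dz":-0.1,"ax":0.02,"ay":-0.02,"az":0.22},{"dx":-0.6,"dy":0.27,"dz":-0.05,"ax":0.04,"ay":-0.04,"az":0.3},{"dx":-0.75,"dy":0.34,"dz":0,"ax":0.07,"ay":-0.07,"az":0.37},{"dx":-0.9,"dy":0.4,"dz":0.05,"ax":0.1,"ay":-0.1,"az":0.44},{"dx":-1,"dy":0.5,"dz":0.1,"ax":0.15,"ay":-0.15,"az":0.5},{"dx":-1,"dy":0.5,"dz":0.1,"ax":0.306,"ay":-0.303,"az":0.973},{"dx":-1,"dy":0.5,"dz":0.1,"ax":0.306,"ay":-0.303,"az":0.973},{"dx":-1,"dy":0.5,"dz":0.1,"ax":0.306,"ay":-0.303,"az":0.973},{"dx":-1,"dy":0.5,"dz":0.1,"ax":0.306,"ay":-0.303,"az":0.973},{"dx":-1,"dy":0.5,"dz":0.1,"ax":0.306,"ay":-0.303,"az":0.973}]' --gripper 1

```text
clock: 1.15
tool_pos: [0.6751, -0.2493, 0.1927]
eef_rot: [-0.001, 0.959, 0.101, -0.265]
wrist_force: [0.1, 0.5, 0.3]
finger_gap: 0.0929
finger_force: 0.0
```

Run:
```python
from go import *
print(sensors.observe()['joint_pos'].round(2))
delta(*goal((.64,-.30),.028,3.131,35,.13))
```

```text
[-0.39  1.02  0.4  -0.3   2.19  0.86]
d [0.206 0.24  0.206] a [ 0.041 -0.045  0.129] rows>= 2.3
```

step_arm --moves '[{"dx":0.1,"dy":0.12,"dz":0.1,"ax":0.02,"ay":-0.02,"az":0.07},{"dx":0.2,"dy":0.24,"dz":0.2,"ax":0.041,"ay":-0.045,"az":0.129},{"dx":0.206,"dy":0.24,"dz":0.206,"ax":0.041,"ay":-0.045,"az":0.129},{"dx":0.206,"dy":0.24,"dz":0.206,"ax":0.041,"ay":-0.045,"az":0.129}]'

```text
clock: 1.48
tool_pos: [0.6823, -0.2959, 0.1058]
eef_rot: [-0.002, 0.954, -0.0, -0.298]
wrist_force: [0.7, 0.5, 0.1]
finger_gap: 0.0929
finger_force: 0.0
```

Run:
```python
from go import *
print(sensors.observe()['joint_pos'].round(2))
delta(*goal((.64,-.30),.028,3.131,35,.13))
c=shot('wrist','w1')
import numpy as np
# predicted comb points
M=R.from_euler('z',3.1306).as_matrix()
for m in [(.163,0,.004),(.163,.028,.004),(.163,-.028,.004),(-.025,.014,.048),(-.025,-.014,.048),(.031,.014,.048),(.031,-.014,.048)]:
    print(m,proj(c,M@np.array(m)+[.6398,-.2999,0]).round(0))
```

```text
[-0.44  1.23  0.19 -0.31  2.26  1.  ]
d [ 0.04   0.019 -0.092] a [ 0.001 -0.003  0.006] rows>= 0.6
(0.163, 0, 0.004) [[255. 256.]]
(0.163, 0.028, 0.004) [[278. 256.]]
(0.163, -0.028, 0.004) [[232. 255.]]
(-0.025, 0.014, 0.048) [[279. 187.]]
(-0.025, -0.014, 0.048) [[238. 186.]]
(0.031, 0.014, 0.048) [[274. 229.]]
(0.031, -0.014, 0.048) [[240. 229.]]
```

View pics/w1.png

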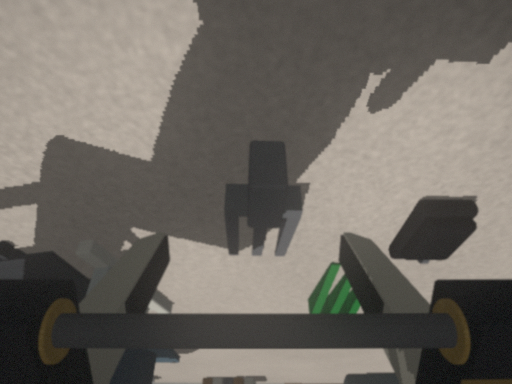

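The wrist view shows the comb handle's rear face at u 248–288, v 141–187, and the tine tips at (233,253), (258,253), (281,254), a few mm right of the prediction. The arm is at its reach limit (j3 = 0.19). I'll measure on an enlarged crop.

Run:
```python
from h import *
a=cv2.imread('pics/w1.png')[130:265,210:310]; a=cv2.convertScaleAbs(a,alpha=2.2)
cv2.imwrite('pics/C.png',cv2.resize(a,None,fx=4,fy=4,interpolation=cv2.INTER_CUBIC))
c=load('w1'); print(c['t'])
```

```text
[ 0.84540453 -0.29825294  0.1937192 ]
```

View pics/C.png

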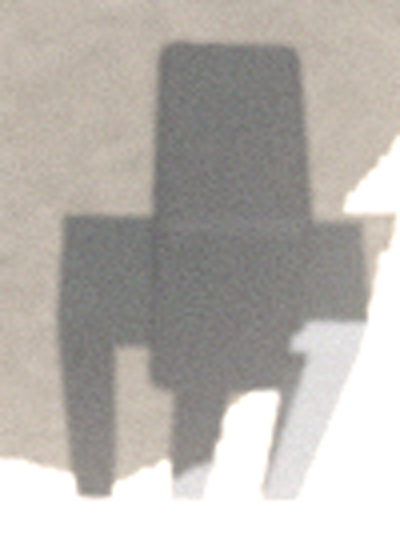

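The crop shows the rear face's bottom edge at C (158–298,45) and top edge at C (155–310,222). The tips are at C (95,495), (188,497), (281,497). Refitting the comb pose.

Run:
```python
from fit import *
from go import *
C=lambda u,v:(210+(u+.5)/4-.5,130+(v+.5)/4-.5)
W='w1'
ob=[(W,(-.025,-.014,.002),C(158,45)),(W,(-.025,.014,.002),C(298,45)),(W,(-.025,-.014,.048),C(155,222)),(W,(-.025,.014,.048),C(310,222)),(W,(.031,-.014,.048),C(152,388)),
(W,(.163,-.028,.003),C(95,495)),(W,(.163,0,.003),C(188,497)),(W,(.163,.028,.003),C(281,497)),(W,(.031,-.034,.0),C(65,217)),(W,(.031,.034,.0),C(362,220))]
q,r=fit(ob,[.64,-.3,3.13,0],False);print(q.round(4),r.round(1))
S,D='scene0','side0'
for y,a,b in zip((.028,0,-.028),[(55,357),(88,350),(121,345)],[(587,551),(563,525),(542,500)]):
    ob+=[(S,(.163,y,.003),A(*a)),(D,(.163,y,.002),B(*b))]
q,r=fit(ob,[.64,-.3,3.13,0],False);print(q.round(4),r.round(1))
for b in(.06,0):delta(*goal(q[:2],.03,q[2],35,b))
```

```text
[ 6.4030e-01 -3.0600e-01  3.1049e+00  2.0000e-03] [-0.3 -1.8  0.9 -0.8 -0.6  0.3  1.3  1.3 -1.2  1.9  0.3  0.7  0.2  0.7
  0.   1.2 -0.6 -1.3  0.1 -0.1  0. ]
[ 6.4040e-01 -3.0600e-01  3.1035e+00  2.0000e-03] [-0.3 -1.9  0.9 -0.8 -0.5  0.2  1.4  1.3 -1.3  1.8  0.1  0.7  0.   0.7
 -0.2  1.2 -0.6 -1.4  0.  -0.1 -1.4 -0.3 -0.2 -1.1 -1.4 -0.1  0.2 -0.4
 -1.4 -0.3  0.1  0.2  0. ]
d [0.043 0.047 0.208] a [ 0.014 -0.009  0.02 ] rows>= 1.3
d [0.04  0.042 0.448] a [ 0.014 -0.009  0.02 ] rows>= 2.7
```

step_arm --moves '[{"dx":0.043,"dy":0.047,"dz":0.1,"ax":0.014,"ay":-0.009,"az":0.02},{"dx":0.043,"dy":0.047,"dz":0.208,"ax":0.014,"ay":-0.009,"az":0.02},{"dx":0.042,"dy":0.045,"dz":0.29,"ax":0.014,"ay":-0.009,"az":0.02},{"dx":0.041,"dy":0.043,"dz":0.37,"ax":0.014,"ay":-0.009,"az":0.02},{"dx":0.04,"dy":0.042,"dz":0.42,"ax":0.014,"ay":-0.009,"az":0.02},{"dx":0.04,"dy":0.042,"dz":0.448,"ax":0.014,"ay":-0.009,"az":0.02},{"dx":0.04,"dy":0.042,"dz":0.448,"ax":0.014,"ay":-0.009,"az":0.02}]'

```text
clock: 2.12
tool_pos: [0.6326, -0.3054, 0.0226]
eef_rot: [-0.003, 0.955, -0.019, -0.296]
wrist_force: [-0.5, 0.3, 0.8]
finger_gap: 0.0927
finger_force: 0.0
```

Run:
```python
from go import *
print(sensors.observe()['joint_pos'].round(2))
delta(*goal((.6404,-.3060),.03,3.1035,35))
```

```text
[-0.48  1.11  0.63 -0.27  1.94  1.1 ]
d [0.008 0.001 0.034] a [ 0.003 -0.007 -0.002] rows>= 0.2
```

step_arm --moves '[{"dx":0.004,"dy":0,"dz":0.012},{"dx":0.004,"dy":0,"dz":0.012},{"dx":0.004,"dy":0,"dz":0.012}]'

```text
$.moves[0]: bad value
```

step_arm --moves '[{"dx":0},{"dx":0},{"dx":0},{"dx":0},{"dx":0},{"dx":0},{"dx":0},{"dx":0},{"dx":0},{"dx":0}]' --gripper 0

```text
$.moves[0]: bad value
```

Run:
```python
from go import *
delta(*goal((.6404,-.3060),.03,3.1035,35))
```

```text
d [0.008 0.001 0.034] a [ 0.003 -0.007 -0.002] rows>= 0.2
```

step_arm --moves '[{"dx":0,"dy":0,"dz":0,"ax":0,"ay":0,"az":0},{"dx":0,"dy":0,"dz":0,"ax":0,"ay":0,"az":0},{"dx":0,"dy":0,"dz":0,"ax":0,"ay":0,"az":0}]'

```text
clock: 2.37
tool_pos: [0.6321, -0.3057, 0.0192]
eef_rot: [-0.004, 0.955, -0.019, -0.297]
wrist_force: [-0.7, 0.3, 0.5]
finger_gap: 0.0928
finger_force: 0.0
```

step_arm --moves '[{"dx":0,"dy":0,"dz":0,"ax":0,"ay":0,"az":0},{"dx":0,"dy":0,"dz":0,"ax":0,"ay":0,"az":0},{"dx":0,"dy":0,"dz":0,"ax":0,"ay":0,"az":0},{"dx":0,"dy":0,"dz":0,"ax":0,"ay":0,"az":0},{"dx":0,"dy":0,"dz":0,"ax":0,"ay":0,"az":0},{"dx":0,"dy":0,"dz":0,"ax":0,"ay":0,"az":0},{"dx":0,"dy":0,"dz":0,"ax":0,"ay":0,"az":0},{"dx":0,"dy":0,"dz":0,"ax":0,"ay":0,"az":0},{"dx":0,"dy":0,"dz":0,"ax":0,"ay":0,"az":0},{"dx":0,"dy":0,"dz":0,"ax":0,"ay":0,"az":0}]' --gripper 0

```text
clock: 3.2
tool_pos: [0.6305, -0.3055, 0.0171]
eef_rot: [-0.005, 0.954, -0.02, -0.299]
wrist_force: [0.1, -0.5, -0.1]
finger_gap: 0.0308
finger_force: 0.0
```

Run:
```python
from go import *
delta(*goal((.6404,-.3060),.03,3.1035,35))
```

```text
d [0.003 0.    0.011] a [ 0.001 -0.002 -0.002] rows>= 0.1
```

step_arm --moves '[{"dx":0,"dy":0,"dz":0,"ax":0,"ay":0,"az":0},{"dx":0,"dy":0,"dz":0,"ax":0,"ay":0,"az":0},{"dx":0,"dy":0,"dz":0,"ax":0,"ay":0,"az":0},{"dx":0,"dy":0,"dz":0,"ax":0,"ay":0,"az":0}]'

```text
clock: 3.53
tool_pos: [0.6305, -0.3055, 0.0171]
eef_rot: [-0.005, 0.954, -0.02, -0.299]
wrist_force: [0.5, 0.6, -0.1]
finger_gap: 0.0282
finger_force: 30.0
```

```bash
cat > plan.py <<'E'
from go import *
import sys
# grasp point stays at handle x offset 0; heights relative to present
def stand(xs,ys,p): 
    M=R.from_euler('z',p[2]).as_matrix(); return (M@[xs,ys,0])[:2]+p[:2]
ST=np.array([.4724,.0355,3.3729])
E
python3 - <<'E'
from plan import *
s=sensors.observe(); M=q2R(s['eef_rot']).as_matrix(); g=s['tool_pos']-M[:,2]*.019
yaw=np.arctan2(M[1,2],M[0,2]); print('grasp',g.round(4),'yaw',yaw.round(4),'tilt',np.degrees(np.arccos(-M[2,2])).round(2))
z=g[2]
a=stand(-.163-.045,0,ST);print('stage',a)
t=35.2
delta(*goal((.6404,-.3060),z+.02,3.1035,t))
delta(*goal((.70,-.15),z+.02,3.2,t))
delta(*goal(a,z+.02,3.3729,t))
E
```

```text
grasp [ 0.6414 -0.3059  0.0327] yaw 3.1056 tilt 34.83
stage [0.67486044 0.08318405]
d [-0.049  0.001 -0.063] a [ 0.001 -0.004 -0.002] rows>= 0.5
d [ 0.125 -0.628 -0.187] a [-0.035 -0.004 -0.052] rows>= 4.0
d [ 0.011 -1.548 -0.111] a [-0.098 -0.004 -0.142] rows>= 9.3
```

step_arm --moves '[{"dx":-0.025,"dy":0,"dz":-0.032,"ax":0,"ay":0,"az":0},{"dx":-0.05,"dy":0,"dz":-0.063,"ax":0,"ay":0,"az":0},{"dx":-0.02,"dy":-0.08,"dz":-0.08,"ax":0,"ay":0,"az":0},{"dx":0.01,"dy":-0.17,"dz":-0.1,"ax":-0.01,"ay":0,"az":-0.01},{"dx":0.04,"dy":-0.27,"dz":-0.12,"ax":-0.015,"ay":0,"az":-0.02},{"dx":0.07,"dy":-0.37,"dz":-0.14,"ax":-0.02,"ay":0,"az":-0.03},{"dx":0.1,"dy":-0.47,"dz":-0.165,"ax":-0.025,"ay":0,"az":-0.04},{"dx":0.115,"dy":-0.57,"dz":-0.18,"ax":-0.03,"ay":0,"az":-0.045},{"dx":0.12,"dy":-0.67,"dz":-0.184,"ax":-0.035,"ay":0,"az":-0.052},{"dx":0.11,"dy":-0.76,"dz":-0.176,"ax":-0.042,"ay":0,"az":-0.062},{"dx":0.1,"dy":-0.85,"dz":-0.168,"ax":-0.05,"ay":0,"az":-0.072},{"dx":0.09,"dy":-0.93,"dz":-0.161,"ax":-0.055,"ay":0,"az":-0.08}]'

```text
clock: 4.53
tool_pos: [0.6816, -0.0723, 0.0373]
eef_rot: [0.018, 0.953, 0.054, -0.298]
wrist_force: [0.8, -0.1, -1.0]
finger_gap: 0.0276
finger_force: 30.0
```

Run:
```python
from plan import *
s=sensors.observe(); print(s['finger_gap'],s['joint_pos'].round(2))
delta(*goal(stand(-.163-.045,0,ST),.0527,ST[2],34.9))
```

```text
0.02760677160799395 [-0.18  1.09  0.65 -0.18  1.98  1.25]
d [ 0.001 -0.616 -0.001] a [-0.041 -0.001 -0.062] rows>= 3.7
```

step_arm --moves '[{"dx":0,"dy":-0.09,"dz":0,"ax":-0.006,"ay":0,"az":-0.01},{"dx":0,"dy":-0.18,"dz":0,"ax":-0.012,"ay":0,"az":-0.02},{"dx":0,"dy":-0.27,"dz":0,"ax":-0.018,"ay":0,"az":-0.03},{"dx":0,"dy":-0.36,"dz":0,"ax":-0.024,"ay":0,"az":-0.04},{"dx":0,"dy":-0.45,"dz":0,"ax":-0.03,"ay":0,"az":-0.05},{"dx":0,"dy":-0.53,"dz":0,"ax":-0.035,"ay":0,"az":-0.055},{"dx":0,"dy":-0.57,"dz":0,"ax":-0.04,"ay":0,"az":-0.06},{"dx":0,"dy":-0.58,"dz":0,"ax":-0.04,"ay":0,"az":-0.06},{"dx":0,"dy":-0.58,"dz":0,"ax":-0.04,"ay":0,"az":-0.06},{"dx":0,"dy":-0.58,"dz":0,"ax":-0.04,"ay":0,"az":-0.06}]'

```text
clock: 5.37
tool_pos: [0.6653, 0.0682, 0.0365]
eef_rot: [0.034, 0.948, 0.107, -0.297]
wrist_force: [-0.1, -0.8, -1.4]
finger_gap: 0.0279
finger_force: 30.0
```

Run:
```python
from plan import *
s=sensors.observe(); print(s['finger_gap'],s['joint_pos'].round(2))
delta(*goal(stand(-.163-.045,0,ST),.0527,ST[2],34.9))
delta(*goal(stand(-.163-.045,0,ST),.0337,ST[2],34.9))
shot('wrist','w2');shot('scene','scene2');shot('side','side2')
a=cv2.imread('pics/scene2.png')[180:260,215:345]; b=cv2.imread('pics/w2.png')
a=cv2.resize(a,(520,320),interpolation=cv2.INTER_CUBIC); b=cv2.convertScaleAbs(b,alpha=1.6)
d=cv2.imread('pics/side2.png')[160:260,220:350]; d=cv2.resize(d,None,fx=3,fy=3,interpolation=cv2.INTER_CUBIC)
cv2.imwrite('pics/w2b.png',cv2.resize(b[150:384],None,fx=1.5,fy=1.5))
cv2.imwrite('pics/sc2.png',a)
cv2.imwrite('pics/sd2.png',d)
m=np.zeros((600,800,3),np.uint8); m[:234,:512]=b[150:]; m[240:560,:520][:]=a; m[:300,520:800]=d[:, 40:320]
cv2.imwrite('pics/m2.png',m)
```

```text
0.027877258555694336 [ 0.    1.06  0.72 -0.14  1.96  1.34]
d [ 0.004 -0.049 -0.006] a [-0.002 -0.001 -0.004] rows>= 0.3
d [ 0.048 -0.05   0.056] a [-0.002 -0.001 -0.004] rows>= 0.5
```

View pics/m2.png

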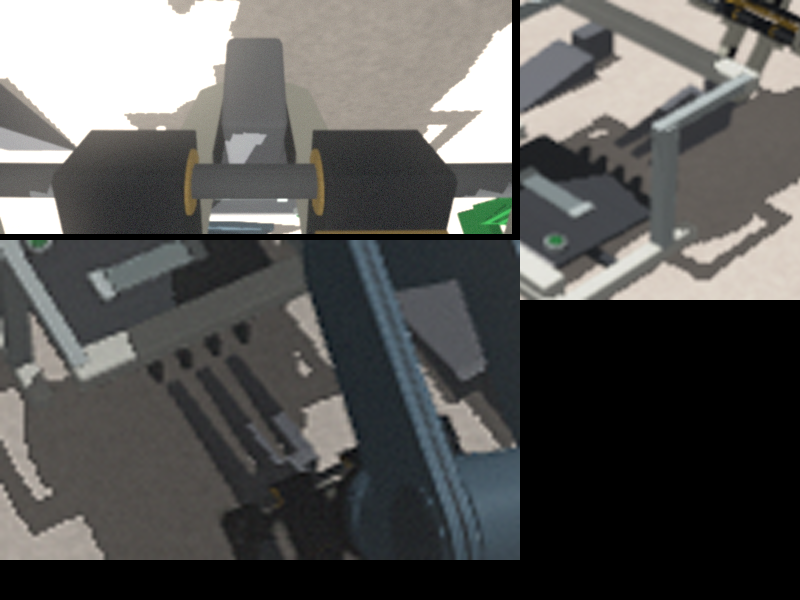

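The mosaic's scene crop shows four fin noses with bottoms at about (157,380) to (243,342), and three tips at (172,388), (203,375), (235,360) just before the gaps. Next I'll lower the comb to the bench, shift it 12 mm and measure again.

step_arm --moves '[{"dx":0.012,"dy":-0.025,"dz":0.014,"ax":-0.002,"ay":0,"az":-0.004},{"dx":0.024,"dy":-0.05,"dz":0.028,"ax":-0.002,"ay":0,"az":-0.004},{"dx":0.036,"dy":-0.05,"dz":0.042,"ax":-0.002,"ay":0,"az":-0.004},{"dx":0.048,"dy":-0.05,"dz":0.056,"ax":-0.002,"ay":0,"az":-0.004},{"dx":0.048,"dy":-0.05,"dz":0.056,"ax":-0.002,"ay":0,"az":-0.004},{"dx":0.048,"dy":-0.05,"dz":0.056,"ax":-0.002,"ay":0,"az":-0.004},{"dx":0.048,"dy":-0.05,"dz":0.056,"ax":-0.002,"ay":0,"az":-0.004},{"dx":0.048,"dy":-0.05,"dz":0.056,"ax":-0.002,"ay":0,"az":-0.004}]'

```text
clock: 6.18
tool_pos: [0.6639, 0.0817, 0.0177]
eef_rot: [0.034, 0.948, 0.111, -0.298]
wrist_force: [0.6, -0.0, -1.7]
finger_gap: 0.0282
finger_force: 30.0
```

Run:
```python
from plan import *
s=sensors.observe(); M=q2R(s['eef_rot']).as_matrix(); print((s['tool_pos']-M[:,2]*.019).round(4),s['wrist_force'])
delta(*goal(stand(-.163-.045,0,ST),.0327,ST[2],34.9))
shot('scene','scene3');shot('side','side3')
a=cv2.imread('pics/scene3.png')[190:250,225:325]; d=cv2.imread('pics/side3.png')[180:230,250:330]
g=lambda i,k:cv2.convertScaleAbs(cv2.resize(i,None,fx=k,fy=k,interpolation=cv2.INTER_CUBIC),alpha=1.8)
m=np.zeros((600,800,3),np.uint8); m[:300,:500]=g(a,5); m[300:550,:400]=g(d,5)
cv2.imwrite('pics/m3.png',m)
```

```text
[0.6745 0.0842 0.0333] [ 0.55332791 -0.03681043 -1.71553462]
d [0.002 0.004 0.002] a [-0.    -0.     0.001] rows>= 0.0
```

View pics/m3.png

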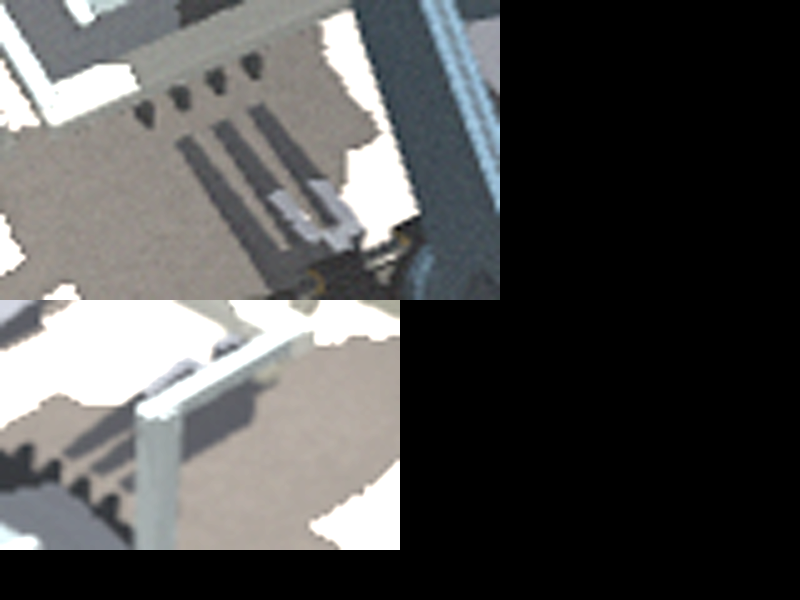

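The scene crop shows fin-nose bottoms at (148,128), (181,110), (216,94), (253,79) and comb tips at (187,142), (221,126), (257,108). In the side crop the fin tops are at about (25,448) to (112,498) and the tips at (70,452), (97,470), (127,488).

Run:
```python
from fit import *
from plan import stand,ST
c=load('scene3'); P=lambda l:[(225+(u+.5)/5-.5,190+(v+.5)/5-.5) for u,v in l]
F=onz(c,P([(148,128),(181,110),(216,94),(253,79)]),.001)[:,:2]
T=onz(c,P([(187,142),(221,126),(257,108)]),.003)[:,:2]
w=lambda X,p:((X-p[:2])@R.from_euler('z',p[2]).as_matrix()[:2,:2]).round(4)
print('scene: fins',w(F,ST),'tips',w(T,ST))
fy=np.polyfit([.042,.014,-.014,-.042],F,1)[0]; ty=np.polyfit([.028,0,-.028],T,1)[0]
for v in(fy,ty): print('yaw',np.arctan2(-v[0],v[1])%(2*np.pi),np.linalg.norm(v))
d=load('side3'); Q=lambda l:[(250+(u+.5)/5-.5,180+(v-300+.5)/5-.5) for u,v in l]
F=onz(d,Q([(25,448),(52,464),(82,481),(112,498)]),.016)[:,:2]
T=onz(d,Q([(70,452),(97,470),(127,488)]),.003)[:,:2]
print('side: fins',w(F,ST),'tips',w(T,ST))
# joint stand refit
S,D='scene0','side0'
st=[(S,(-.092,.148,.146),A(367,312)),(S,(-.092,-.148,.146),A(692,163)),(D,(-.092,.148,.167),B(530,160)),(D,(-.064,-.148,.167),B(275,42))]
for y,a,b in zip((.042,.014,-.014,-.042),[(148,128),(181,110),(216,94),(253,79)],[(372,300),(350,285),(328,270),(303,257)]):
    st+=[('scene3',(-.020,y,.001),P([a])[0]),(D,(-.019,y,.014),B(*b))]
st+=[('scene3',(-.092,.148,.146),P([(58,125)])[0])]
p,r=fit(st,[.47,.03,3.37,.002]);print(p.round(4),r.round(1))
```

```text
scene: fins [[-0.0244  0.0418]
 [-0.022   0.015 ]
 [-0.0217 -0.0125]
 [-0.0227 -0.0411]] tips [[-0.048   0.0246]
 [-0.0475 -0.0019]
 [-0.0462 -0.0307]]
yaw 3.392538613086125 0.9862181243807175
yaw 3.4058476173884995 0.9885794779016821
side: fins [[-0.0121 -0.0417]
 [-0.0121 -0.0144]
 [-0.0127  0.0146]
 [-0.0134  0.0431]] tips [[-0.0448 -0.0292]
 [-0.0428 -0.0001]
 [-0.0424  0.0298]]
[4.7250e-01 3.7200e-02 3.3807e+00 1.0000e-04] [-2.1  1.   0.   0.8  1.2 -0.3 -4.6  1.1 -0.1 -1.   0.1 -1.1  0.5 -0.7
 -0.2 -0.7  0.6 -0.7 -0.4 -0.3  0.3 -0.9  0.2 -0.3 -1.9  4.1 -0.9]
```

step_arm --moves '[{"dx":-0.015,"dy":0.006,"dz":0.01,"ax":0,"ay":0,"az":0},{"dx":-0.03,"dy":0.007,"dz":0.021,"ax":0,"ay":0,"az":0},{"dx":-0.045,"dy":0.007,"dz":0.031,"ax":0,"ay":0,"az":0},{"dx":-0.06,"dy":0.007,"dz":0.042,"ax":0,"ay":0,"az":0},{"dx":-0.075,"dy":0.007,"dz":0.052,"ax":0,"ay":0,"az":0},{"dx":-0.09,"dy":0.007,"dz":0.063,"ax":0,"ay":0,"az":0},{"dx":-0.105,"dy":0.007,"dz":0.073,"ax":0,"ay":0,"az":0},{"dx":-0.12,"dy":0.007,"dz":0.084,"ax":0,"ay":0,"az":0},{"dx":-0.12,"dy":0.007,"dz":0.084,"ax":0,"ay":0,"az":0},{"dx":-0.12,"dy":0.007,"dz":0.084,"ax":0,"ay":0,"az":0}]'

```text
clock: 7.12
tool_pos: [0.6286, 0.0717, 0.018]
eef_rot: [0.034, 0.948, 0.111, -0.297]
wrist_force: [-0.4, 0.1, -0.8]
finger_gap: 0.0274
finger_force: 30.0
```

```bash
cat > where.py <<'E'
from plan import *
s=sensors.observe(); M=q2R(s['eef_rot']).as_matrix(); g=s['tool_pos']-M[:,2]*.019
p=np.array([.4725,.0363,3.377]); h=R.from_euler('z',p[2]).as_matrix()[:2,:2]
yaw=np.arctan2(M[1,2],M[0,2])%(2*np.pi); tip=g[:2]+.163*np.array([np.cos(yaw),np.sin(yaw)])
print('tip in stand',((tip-p[:2])@h).round(4),'yaw',yaw.round(4),'z',g[2].round(4),'F',s['wrist_force'].round(1),'tau',s['torque'].round(2))
E
python3 where.py
python3 - <<'E'
from h import *
shot('scene','scene4')
a=cv2.imread('pics/scene4.png')[180:250,225:325]
cv2.imwrite('pics/m4.png',cv2.convertScaleAbs(cv2.resize(a,None,fx=6,fy=6,interpolation=cv2.INTER_CUBIC),alpha=1.8))
E
```

```text
tip in stand [-0.0079  0.0013] yaw 3.3723 z 0.0336 F [-0.4  0.1 -0.8] tau [ 0.18 -0.34 -0.01]
```

View pics/m4.png

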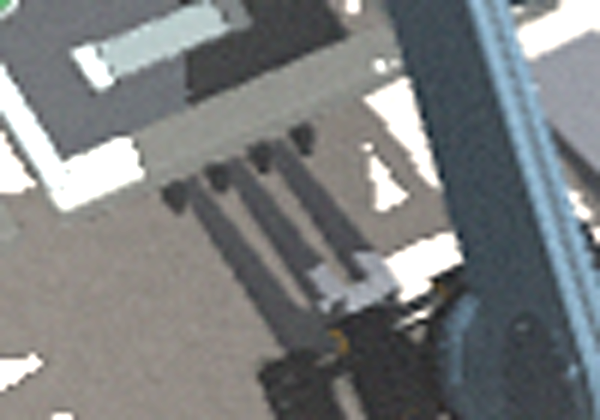

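The tines are in the gaps: tine 1 at (195,185) sits midway between the noses at (175,195) and (217,175), and there's no contact force. I'll push the tips just under the edge and hold, for stage 1.

step_arm --moves '[{"dx":-0.015,"dy":0,"dz":0.01,"ax":0,"ay":0,"az":0},{"dx":-0.03,"dy":0,"dz":0.021,"ax":0,"ay":0,"az":0},{"dx":-0.045,"dy":0,"dz":0.032,"ax":0,"ay":0,"az":0},{"dx":-0.06,"dy":0,"dz":0.043,"ax":0,"ay":0,"az":0},{"dx":-0.063,"dy":0,"dz":0.046,"ax":0,"ay":0,"az":0},{"dx":-0.063,"dy":0,"dz":0.046,"ax":0,"ay":0,"az":0},{"dx":-0.063,"dy":0,"dz":0.046,"ax":0,"ay":0,"az":0},{"dx":-0.063,"dy":0,"dz":0.046,"ax":0,"ay":0,"az":0}]'

```text
clock: 7.83
tool_pos: [0.6099, 0.0673, 0.0175]
eef_rot: [0.034, 0.948, 0.111, -0.297]
wrist_force: [-0.5, -0.0, -1.3]
finger_gap: 0.0279
finger_force: 30.0
```

```bash
cat > track.py <<'E'
import sys; from h import *
# plate pitch from side/scene label+plate patches, relative to a base picture
p=np.array([.4725,.0363,3.377]); Ms=R.from_euler('z',p[2]).as_matrix()
def plate(xs,ys,t,up=.006):  # hinge at x .17, z .017 (underside)
    v=np.array([xs-.17,ys,up]); v=R.from_euler('y',-t).as_matrix()@v  # t>0: front down
    return Ms@(v+[.17,0,.017])+[*p[:2],0]
def patch(c,y0,y1,x0,x1,t):
    q=np.vstack([proj(c,plate(x,y,t)) for x in(x0,x1) for y in(y0,y1)]); return q
def run(fn,cam,base):
    c=load(fn); a=cv2.imread('pics/%s.png'%base,0); b=cv2.imread('pics/%s.png'%fn,0)
    q=proj(c,plate(.07,0,.06))[0]; r=18
    x,y=int(q[0]),int(q[1]); T=a[y-r:y+r,x-r:x+r].astype(np.float32)
    W=np.eye(2,3,dtype=np.float32); I=b[y-r-8:y+r+8,x-r-8:x+r+8].astype(np.float32); W[:,2]=8
    cc,W=cv2.findTransformECC(T,I,W,cv2.MOTION_TRANSLATION,(3,200,1e-6),None,3)
    e=proj(c,plate(.07,0,0))[0]-proj(c,plate(.07,0,.06))[0]
    m=W[:,2]-8; print(cam,'center',x,y,'moved',m.round(2),'full lift',e.round(2),'frac',(m@e/(e@e)).round(2),'cc',round(cc,3))
if __name__=='__main__':
    for cam in('side','scene'):
        shot(cam,cam+sys.argv[1]); run(cam+sys.argv[1],cam,cam+'3')
E
python3 where.py; python3 track.py 5
```

```text
tip in stand [0.0113 0.0013] yaw 3.3725 z 0.0331 F [-0.5 -0.  -1.3] tau [ 0.17 -0.4  -0.02]
side center 245 223 moved [0.01 0.29] full lift [-0.06 -1.41] frac -0.21 cc 0.912
scene center 252 188 moved [-0.27  0.25] full lift [-0.03 -1.08] frac -0.22 cc 0.904
```

step_arm --moves '[{"dx":-0.015,"dy":0,"dz":0.01,"ax":0,"ay":0,"az":0},{"dx":-0.03,"dy":0,"dz":0.021,"ax":0,"ay":0,"az":0},{"dx":-0.045,"dy":0,"dz":0.032,"ax":0,"ay":0,"az":0},{"dx":-0.06,"dy":0,"dz":0.042,"ax":0,"ay":0,"az":0},{"dx":-0.075,"dy":0,"dz":0.053,"ax":0,"ay":0,"az":0},{"dx":-0.09,"dy":0,"dz":0.063,"ax":0,"ay":0,"az":0},{"dx":-0.105,"dy":0,"dz":0.073,"ax":0,"ay":0,"az":0},{"dx":-0.115,"dy":0,"dz":0.081,"ax":0,"ay":0,"az":0},{"dx":-0.115,"dy":0,"dz":0.081,"ax":0,"ay":0,"az":0},{"dx":-0.115,"dy":0,"dz":0.081,"ax":0,"ay":0,"az":0},{"dx":-0.115,"dy":0,"dz":0.081,"ax":0,"ay":0,"az":0}]'

```text
clock: 8.85
tool_pos: [0.5759, 0.0591, 0.0172]
eef_rot: [0.034, 0.948, 0.111, -0.297]
wrist_force: [3.8, 0.3, -2.4]
finger_gap: 0.0278
finger_force: 30.0
```

```bash
sed -i "s/cam+'3'/cam+'5'/; s/r=18/r=12/" track.py; python3 where.py; python3 track.py 6
```

```text
tip in stand [0.0463 0.0013] yaw 3.3727 z 0.0328 F [ 3.8  0.3 -2.4] tau [ 0.3  -1.03  0.12]
side center 245 223 moved [ 0.05 -0.46] full lift [-0.06 -1.41] frac 0.33 cc 0.987
scene center 252 188 moved [-0.13 -0.42] full lift [-0.03 -1.08] frac 0.39 cc 0.969
```

step_arm --moves '[{"dx":-0.013,"dy":0,"dz":0.009,"ax":0,"ay":0,"az":0},{"dx":-0.026,"dy":0,"dz":0.018,"ax":0,"ay":0,"az":0},{"dx":-0.039,"dy":0,"dz":0.027,"ax":0,"ay":0,"az":0},{"dx":-0.052,"dy":0,"dz":0.036,"ax":0,"ay":0,"az":0},{"dx":-0.066,"dy":0,"dz":0.046,"ax":0,"ay":0,"az":0},{"dx":-0.066,"dy":0,"dz":0.046,"ax":0,"ay":0,"az":0},{"dx":-0.066,"dy":0,"dz":0.046,"ax":0,"ay":0,"az":0},{"dx":-0.066,"dy":0,"dz":0.046,"ax":0,"ay":0,"az":0}]'

```text
clock: 9.62
tool_pos: [0.5554, 0.0544, 0.0169]
eef_rot: [0.034, 0.947, 0.111, -0.298]
wrist_force: [0.8, 0.1, -3.8]
finger_gap: 0.0279
finger_force: 30.0
```

```bash
python3 where.py; python3 track.py 7
python3 - <<'E'
# finer: fit tilt using several plate patches, both cameras, base 5
from track import *
for k in('6','7'):
  for cam in('side','scene'):
    c=load(cam+k); a=cv2.imread('pics/%s5.png'%cam,0); b=cv2.imread('pics/%s%s.png'%(cam,k),0)
    for xs,ys in((.165,.09),(.03,.09),(.03,-.09),(.1,0),(.05,0),(.02,.05),(.02,-.05)):
        q=proj(c,plate(xs,ys,.06))[0]; x,y=map(int,q); r=9
        T=a[y-r:y+r,x-r:x+r].astype(np.float32); I=b[y-r-6:y+r+6,x-r-6:x+r+6].astype(np.float32); W=np.eye(2,3,dtype=np.float32);W[:,2]=6
        try: cc,W=cv2.findTransformECC(T,I,W,cv2.MOTION_TRANSLATION,(3,200,1e-6),None,3)
        except cv2.error: continue
        e=proj(c,plate(xs,ys,0))[0]-q; m=W[:,2]-6
        if cc>.9: print(k,cam,xs,ys,m.round(2),e.round(2),'std',T.std().round(0),'frac',(m@e/(e@e)).round(2),round(cc,3))
E
```

```text
tip in stand [0.0672 0.001 ] yaw 3.372 z 0.0325 F [ 0.8  0.1 -3.8] tau [ 0.21 -0.89  0.05]
side center 245 223 moved [-0.01 -1.  ] full lift [-0.06 -1.41] frac 0.71 cc 0.977
scene center 252 188 moved [-0.05 -0.75] full lift [-0.03 -1.08] frac 0.7 cc 0.954
6 side 0.165 0.09 [-0.09 -0.11] [-0.08 -0.03] std 63.0 frac 1.29 0.998
6 side 0.03 0.09 [-0.45 -0.52] [ 0.03 -2.01] std 26.0 frac 0.25 0.935
6 side 0.03 -0.09 [ 0.08 -0.77] [-0.08 -1.94] std 76.0 frac 0.39 0.983
6 side 0.1 0 [ 0.71 -0.05] [-0.08 -0.98] std 32.0 frac -0.01 0.982
6 side 0.05 0 [-0.23 -0.67] [-0.05 -1.69] std 46.0 frac 0.4 0.988
6 side 0.02 -0.05 [ 0.64 -0.5 ] [-0.05 -2.09] std 60.0 frac 0.23 0.984
6 scene 0.165 0.09 [ 0.12 -0.07] [-0.05 -0.12] std 42.0 frac 0.15 0.995
6 scene 0.03 0.09 [-0.17 -0.18] [-0.11 -1.45] std 45.0 frac 0.13 0.945
6 scene 0.1 0 [-0.35 -0.37] [-0.04 -0.79] std 27.0 frac 0.49 0.975
6 scene 0.05 0 [-1.72  0.44] [-0.02 -1.28] std 27.0 frac -0.33 0.967
6 scene 0.02 0.05 [-1.49  0.59] [-0.05 -1.55] std 43.0 frac -0.35 0.976
6 scene 0.02 -0.05 [-0.7   0.23] [ 0.07 -1.58] std 21.0 frac -0.17 0.993
7 side 0.165 0.09 [-0.09 -0.11] [-0.08 -0.03] std 63.0 frac 1.3 0.997
7 side 0.03 -0.09 [-0.02 -1.43] [-0.08 -1.94] std 76.0 frac 0.73 0.964
7 side 0.1 0 [ 0.9  -0.47] [-0.08 -0.98] std 32.0 frac 0.4 0.964
7 side 0.05 0 [-0.39 -1.27] [-0.05 -1.69] std 46.0 frac 0.75 0.98
7 side 0.02 -0.05 [ 1.02 -1.06] [-0.05 -2.09] std 60.0 frac 0.49 0.955
7 scene 0.165 0.09 [-0.05 -0.04] [-0.05 -0.12] std 42.0 frac 0.39 0.988
7 scene 0.03 0.09 [-0.2  -0.06] [-0.11 -1.45] std 45.0 frac 0.05 0.929
7 scene 0.1 0 [-0.49 -0.63] [-0.04 -0.79] std 27.0 frac 0.84 0.966
7 scene 0.05 0 [-1.21 -0.12] [-0.02 -1.28] std 27.0 frac 0.11 0.951
7 scene 0.02 0.05 [-2.19  0.92] [-0.05 -1.55] std 43.0 frac -0.55 0.964
7 scene 0.02 -0.05 [-2.12  0.74] [ 0.07 -1.58] std 21.0 frac -0.53 0.983
```

step_arm --moves '[{"dx":-0.011,"dy":0,"dz":0.008,"ax":0,"ay":0,"az":0},{"dx":-0.022,"dy":0,"dz":0.015,"ax":0,"ay":0,"az":0},{"dx":-0.032,"dy":0,"dz":0.022,"ax":0,"ay":0,"az":0},{"dx":-0.032,"dy":0,"dz":0.022,"ax":0,"ay":0,"az":0},{"dx":-0.032,"dy":0,"dz":0.022,"ax":0,"ay":0,"az":0},{"dx":-0.032,"dy":0,"dz":0.022,"ax":0,"ay":0,"az":0}]'

```text
clock: 10.22
tool_pos: [0.5465, 0.0522, 0.0171]
eef_rot: [0.034, 0.948, 0.111, -0.298]
wrist_force: [2.9, 0.8, -4.1]
finger_gap: 0.0277
finger_force: 30.0
```

```bash
python3 where.py; python3 track.py 8
python3 - <<'E'
from h import *
# model-free check: tip positions vs fins can't be seen; show side+scene crop
b=cv2.imread('pics/side8.png')[170:270,190:320]; a=cv2.imread('pics/scene8.png')[150:250,195:325]
g=lambda i:cv2.convertScaleAbs(cv2.resize(i,None,fx=6,fy=6,interpolation=cv2.INTER_CUBIC)[:600],alpha=1.6)
cv2.imwrite('pics/m8.png',g(b))
E
```

```text
tip in stand [0.0765 0.0011] yaw 3.3724 z 0.0327 F [ 2.9  0.8 -4.1] tau [ 0.33 -1.22  0.04]
side center 245 223 moved [ 0.05 -1.24] full lift [-0.06 -1.41] frac 0.88 cc 0.972
scene center 252 188 moved [ 0.08 -1.08] full lift [-0.03 -1.08] frac 1.0 cc 0.948
```

View pics/m8.png

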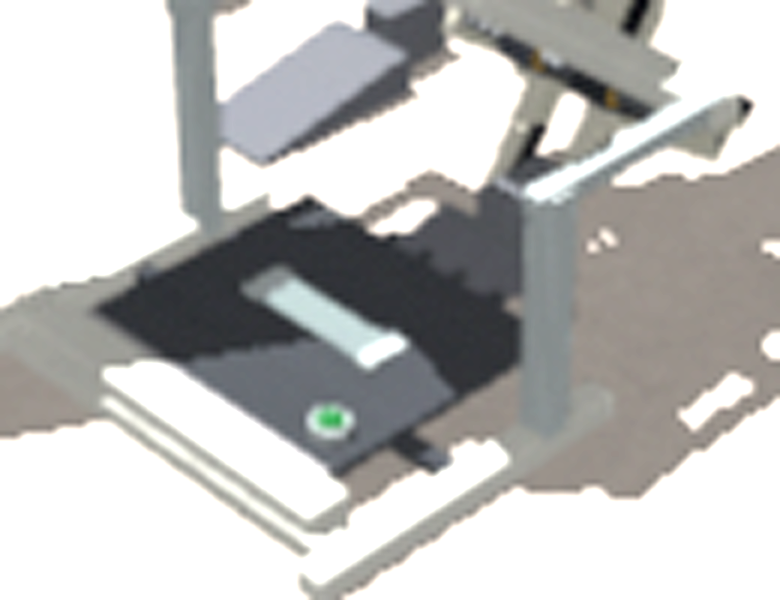

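The side crop shows the plate looking level with the stand frame, with its white label at (330,310). Tracking puts it at about 94 % of full lift, so I'll push 2 mm more and release.

step_arm --moves '[{"dx":-0.007,"dy":0,"dz":0.005,"ax":0,"ay":0,"az":0},{"dx":-0.007,"dy":0,"dz":0.005,"ax":0,"ay":0,"az":0},{"dx":-0.007,"dy":0,"dz":0.005,"ax":0,"ay":0,"az":0},{"dx":-0.007,"dy":0,"dz":0.005,"ax":0,"ay":0,"az":0}]'

```text
clock: 10.65
tool_pos: [0.5444, 0.0517, 0.0172]
eef_rot: [0.034, 0.948, 0.111, -0.298]
wrist_force: [2.7, 0.0, -4.8]
finger_gap: 0.028
finger_force: 30.0
```

step_arm --moves '[{"dx":0,"dy":0,"dz":0,"ax":0,"ay":0,"az":0},{"dx":0,"dy":0,"dz":0,"ax":0,"ay":0,"az":0},{"dx":0,"dy":0,"dz":0,"ax":0,"ay":0,"az":0},{"dx":0,"dy":0,"dz":0,"ax":0,"ay":0,"az":0},{"dx":0,"dy":0,"dz":0,"ax":0,"ay":0,"az":0},{"dx":0,"dy":0,"dz":0,"ax":0,"ay":0,"az":0},{"dx":0,"dy":0,"dz":0,"ax":0,"ay":0,"az":0},{"dx":0,"dy":0,"dz":0,"ax":0,"ay":0,"az":0}]' --gripper 0.85

```text
clock: 11.32
tool_pos: [0.5444, 0.0517, 0.0173]
eef_rot: [0.034, 0.948, 0.111, -0.298]
wrist_force: [0.6, -0.3, 0.7]
finger_gap: 0.076
finger_force: 0.0
```

```bash
python3 where.py; python3 track.py 9
```

```text
tip in stand [0.0786 0.0011] yaw 3.3724 z 0.0329 F [ 0.6 -0.3  0.7] tau [ 0.1  -0.16  0.02]
side center 245 223 moved [ 0.02 -1.27] full lift [-0.06 -1.41] frac 0.9 cc 0.97
scene center 252 188 moved [ 0.2  -1.11] full lift [-0.03 -1.08] frac 1.02 cc 0.948
```

step_arm --moves '[{"dx":0,"dy":0,"dz":-0.05,"ax":0,"ay":0,"az":0},{"dx":0,"dy":0,"dz":-0.1,"ax":0,"ay":0,"az":0},{"dx":0,"dy":0,"dz":-0.17,"ax":0,"ay":0,"az":0},{"dx":0,"dy":0,"dz":-0.24,"ax":0,"ay":0,"az":0},{"dx":0,"dy":0,"dz":-0.3,"ax":0,"ay":0,"az":0},{"dx":0,"dy":0,"dz":-0.36,"ax":0,"ay":0,"az":0},{"dx":0,"dy":0,"dz":-0.4,"ax":0,"ay":0,"az":0},{"dx":0,"dy":0,"dz":-0.4,"ax":0,"ay":0,"az":0},{"dx":0,"dy":0,"dz":-0.4,"ax":0,"ay":0,"az":0}]'

```text
clock: 12.17
tool_pos: [0.6003, 0.0649, 0.0993]
eef_rot: [0.034, 0.948, 0.111, -0.297]
wrist_force: [-0.9, 0.4, 0.2]
finger_gap: 0.0789
finger_force: 0.0
```

```bash
python3 where.py; python3 track.py 10
python3 - <<'E'
from bench import order
print(order.finish_job())
E
```

```text
tip in stand [0.0212 0.0014] yaw 3.3728 z 0.1149 F [-0.9  0.4  0.2] tau [ 0.12 -0.16  0.  ]
side center 245 223 moved [ 0.01 -1.3 ] full lift [-0.06 -1.41] frac 0.92 cc 0.981
scene center 252 188 moved [ 0.15 -1.11] full lift [-0.03 -1.08] frac 1.02 cc 0.953
the job is handed in; nothing more can be done
None
```

I handed the job in with the comb wedge under the plate, tips about 79 mm in, and the gripper withdrawn; camera tracking put the plate within about 0.005 rad of level, but the hand-in gave no verdict.

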